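# Feed the easel clamp bolt into the hanging chute

## Task

An easel clamp bolt with a big round wooden head lies on the bench. Pick it up and feed it into the flared upper mouth of the sloping chute, so that its stem drops into the slot and it slides down on its own to hang by its head, stem down, against the stop at the lower end. Leave the headless steel rod and the short small-headed screw where they lie.

Things in the scene. Friction and masses are not known exactly. Their poses are not given: they have to be found in the camera images.
- bolt: Loose clamp bolt, 70 g: wooden disc head 44 mm across, 14 mm thick, on a steel stem 12 mm thick, 60 mm long; the only piece with both. Origin on the axis at the head's underside; z through the head, stem along -z. It lies on head rim and stem tip, origin 21 mm up, axis rising 15 deg to the head, which points left (+y) within 70 deg. A same-sized wooden knob without stem lies about too.
- chute: Fixed metal chute on a plywood foot 230 x 100 mm. Origin: centre of the foot's underside, z up, x level and downhill along the slot, about -y of the robot within 17 deg. Two slick rails, dished 12 deg to a 26 mm slot along y = 0, open below, slope 30 deg: slot edges 140 mm - 0.577 x high, from x = -95 (upper end) to 95 mm. Side walls 50 mm apart, 15 mm tall; a low plate closes each end.
- chute_mouth (a point): Point on the rail-top plane mid-slot, chute x = -50, z = 169 mm; axes as the chute. From x = -95 to 0 the walls flare at 45 deg into a mouth 110 mm wide; rims 45 mm above the rails, at most 235 mm above the bench. A bolt let go with its underside-of-head point about 35 mm above here, lying along the slot, stem downhill, drops its stem into the slot, turns head up and slides down.
- chute_stop (a point): Point on the rail-top plane mid-slot at the lower end, chute x = 82, z = 93 mm; the bolt's origin comes to rest within 10 mm of it when its head lies against the end plate; axes as the chute. The bolt then hangs stem down, tilted up to 30 deg from vertical.
- rod: Bystander, loose: plain round steel rod without head, 12 mm thick, 75 mm long, lying on the bench; origin under the middle of its length, length along x. It can roll. Not to be moved.
- short_screw: Bystander, loose: short all-steel screw lying on the bench, head 18 mm across and 8 mm thick, stem 12 mm thick and 45 mm long; origin on the axis under the head, z towards the head. Not to be moved.
Mind the look-alikes: they are no part of the job. Of the things shaped like the bolt, the wooden one is meant.

How it is judged:
By the outcome, as a careful person would: the job done as asked, in the order asked, and still so for the second after the job is handed in, with the robot touching nothing.
It also fails if it takes over 48 s, if anything falls off the work surface, if the arm or the gripper's body presses on something with over 40 N, if the wrist force passes 120 N, or if a joint passes its speed limit or range.

## Robot

A 6-joint arm with a two-finger parallel gripper is mounted at the origin on the work surface. World frame = base frame: x ahead of the robot, y to its left, z up, the work surface at z = 0. Lengths are in mm, angles in rad, forces in N, time in s.
With the tool pointing down it reaches from about 350 to 875 mm from the base axis. Payload 4.2 kg.
Tool frame: the origin (TCP) lies midway between the tips of the shut fingers; the grasp point (between the pads) lies 19 mm behind it (arm.hold_point_z is the distance from the TCP to the grasp point, in mm); z points along the fingers, y is the line along which they close (so a half turn about z gives the same grasp; the last joint's range is limited). The gripper opens to 85 mm and grips with 20 to 120 N. Pads are 22 mm wide; open, the fingers measure 114 mm over their backs; the gripper's body (76 mm by 85 mm) begins 54 mm behind the grasp point. The pads swing forward as they close: fully open they stand 13 mm farther back than shut.
Start: joints at [0.259, 0.385, 0.008, 0, -1.194, -0.259], TCP at [624.979, 0.025, 195.112] pointing down, gripper open.
Joint ranges: [-3.14, 3.14], [-1.21, 2.06], [-1.07, 1.41], [-3.16, 2.05], [-2.99, -0.16], [-3.1, 3.1]. Speed limits (rad/s): [2.79, 2.79, 3.14, 3.14, 3.14, 3.14].

## Interface

Orientations are given as a unit quaternion [x, y, z, w].
In Python, from bench import arm, vision gives the robot as it stands. The module is installed in compiled form; this text tells all that it offers.
- The arm moves only by the tool servo_tool, never from a script. Its argument "plan" is a list of rows, each a list of 7 numbers: the shift along the world's x, y, z each as a share of 300 mm, from -1 to 1, then the turn, a rotation vector about the world's x, y, z each as a share of 2 rad, from -1 to 1, then the opening, from 0 (shut) to 1 (fully open). A call has 1 to 20 rows; each row shifts and turns the commanded pose from where the row before left it; what a row does not reach is not made up. A row lasts 1/8 s, in which the tool goes at most 62.5 mm and 10.7 degrees, less where a joint would pass 70% of its speed; a pose out of reach is approached as far as the arm can. A call with a number of a shift or a turn outside -1 to 1 is refused whole. A call with a gripper value outside its range is refused whole. The fingers move at their own pace and stop on an object; the grip force is fixed at half the most. Time passes only in rows, so rows that do not move let the fingers close. It gives the time, the measured TCP pose, the force, the opening and the grip force at its end, in the units of the state.
- arm.read_state(): the state, without advancing time (a new reading comes with each control period).
- vision.get_image(name): name is "scene" or "side" or "wrist"; returns a dict with "image" (400x640x3 uint8, red, green, blue), "z_map" (400x640 float32, mm along the optical axis (not along the pixel's ray), 0 where there is no reading), "K" (3x3 intrinsics, pixels), "world_to_cam" (4x4, takes a point from world to camera coordinates); the wrist camera has in their place "mount" (4x4, takes a point from camera to tool coordinates, whose origin is the TCP and whose axes are the flange's). Camera axes: x right, y down, z forward; pixel columns grow to the right and rows downward; lengths in mm; the calibration is good to about 2 mm. The wrist camera is an equidistant fisheye: a pixel r from the principal point sees the ray r / f radians off the axis. A picture is of the moment at which its call begins: read the wrist's pose just before it.
- arm.job_done(): hands the job in; it is judged then, once.
The state is a dict: "clock": time; "joints": joint angles; "joint_vel": joint speeds; "joint_efforts": joint torques, N m; "position": TCP position; "ee_rot": TCP orientation; "contact_force": force on the tool from outside, world axes, zero at the start; "wrist_torque": the same for the moment, N m; "gripper_width": finger opening in mm; "grasp_force": force on a finger pad.
Only numpy, scipy, OpenCV 4.12 (cv2) and the standard library are available. Lean on these libraries where they do the work, as an engineer would, in place of code of your own. Each camera call takes 0.05 s, during which the arm holds its last target. There are 200 camera calls.

## Working session

There is one attempt and no reset: what is moved stays moved. The work goes in short steps, Python scripts to look and compute and a tool call to move; the robot and the scene stay as the last step left them, time stands still between calls to the robot, and variables do not carry over. Pictures are saved under pics/ and viewed, at most 10 in all, crops included, and the job is handed in when it is done.

Besides the shell and the picture viewer there is one more tool, called after "Call:" in YAML: its name, and indented under it one key for each argument. servo_tool: Moves the arm, as the interface text tells. Its arguments: {"type":"object","properties":{"plan":{"type":"array"}},"required":["plan"]}

```bash
mkdir -p pics; cat > h.py <<'E'
import numpy as np, cv2
from bench import arm, vision
def cloud(d):
    z=d["z_map"];K=d["K"];v,u=np.mgrid[:400,:640]
    P=np.stack([(u-K[0,2])/K[0,0]*z,(v-K[1,2])/K[1,1]*z,z,np.ones_like(z)],-1)
    return (P@np.linalg.inv(d["world_to_cam"]).T)[...,:3]
E
python3 - <<'E'
from h import *
s=arm.read_state();print(s["clock"],s["position"],s["ee_rot"],s["gripper_width"],arm.hold_point_z)
ims=[]
for n in("scene","side"):
    d=vision.get_image(n);np.savez(n+".npz",**{k:v for k,v in d.items() if k in("image","z_map","K","world_to_cam")})
    cv2.imwrite(f"pics/{n}0.png",d["image"][...,::-1]);print(n,np.linalg.inv(d["world_to_cam"]).round(2),d["K"][0])
E
```

```text
0.0 [6.24322992e+02 2.24086801e-02 1.94035857e+02] [-0.70704478  0.70716794  0.00074474 -0.00079868] 85.53921101260848 18.700000000000003
scene [[-4.60000e-01  6.90000e-01 -5.60000e-01  1.01172e+03]
 [ 8.90000e-01  3.40000e-01 -3.00000e-01  2.69850e+02]
 [-2.00000e-02 -6.30000e-01 -7.70000e-01  8.07090e+02]
 [ 0.00000e+00  0.00000e+00  0.00000e+00  1.00000e+00]] [497.6236859    0.         319.28814603]
side [[-8.9000e-01 -2.5000e-01  3.9000e-01  2.1084e+02]
 [-4.6000e-01  4.6000e-01 -7.6000e-01  6.7725e+02]
 [ 1.0000e-02 -8.5000e-01 -5.2000e-01  6.0067e+02]
 [ 0.0000e+00  0.0000e+00  0.0000e+00  1.0000e+00]] [496.18754128   0.         316.62980909]
```

View pics/scene0.png

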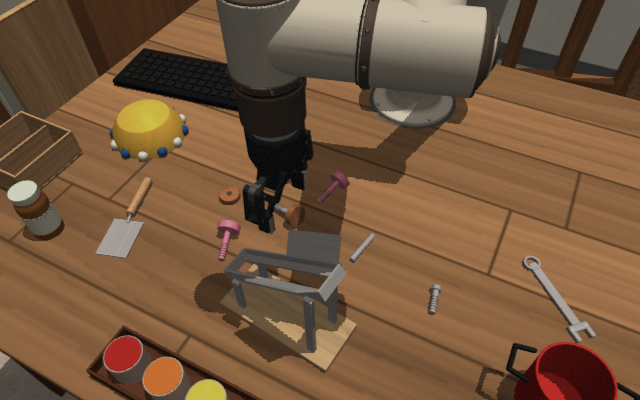

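View pics/side0.png

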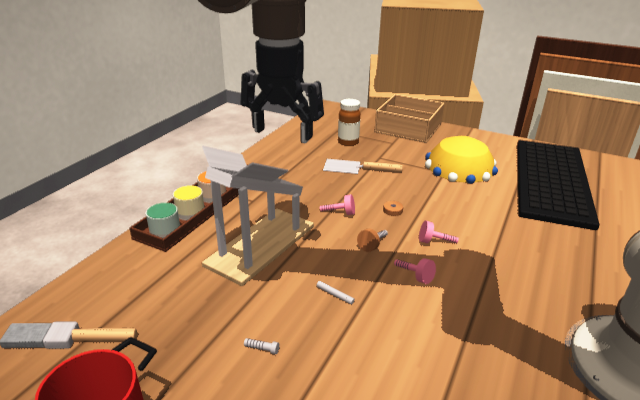

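Scene picture: the wooden bolt has its head at about (294,216) and its stem towards (275,208), partly hidden by the gripper. In the side picture the head is at (370,238) and the stem tip at (386,232). The knob is at side (393,209), the rod at (335,292), the screw at (262,345) and the chute at (260,200). The pink bolts are look-alikes.

```bash
python3 - <<'E'
from h import *
S={n:dict(np.load(n+".npz")) for n in("scene","side")}
C={n:cloud(S[n]) for n in S}
def reg(n,u0,u1,v0,v1,zmin=4,zmax=60):
    P=C[n][v0:v1,u0:u1].reshape(-1,3);c=S[n]["image"][v0:v1,u0:u1].reshape(-1,3);ok=(S[n]["z_map"][v0:v1,u0:u1].ravel()>0)&(P[:,2]>zmin)&(P[:,2]<zmax);return P[ok],c[ok]
for n,b in(("side",(352,394,222,256)),("scene",(272,308,198,232))):
    P,c=reg(n,*b);
    sat=c.max(1).astype(int)-c.min(1)
    print(n,"bolt",len(P))
    for nm,m in(("head",sat>60),("stem",sat<=40)):
        Q=P[m]; 
        if len(Q): print(nm,len(Q),Q.mean(0).round(1),np.percentile(Q,[3,97],axis=0).round(0).tolist())
for n,b in(("side",(380,405,198,218)),("side",(312,358,278,305)),("side",(240,284,334,356)),("scene",(345,380,230,265)),("scene",(425,445,280,315))):
    P,_=reg(n,*b);print(n,b,P.mean(0).round(1),np.percentile(P,[3,97],axis=0).round(0).tolist())
# bench level
for n,b in(("side",(400,480,290,340)),("scene",(380,480,200,240))):
    P,_=reg(n,*b,-20,20);print("bench",n,np.median(P[:,2]))
# chute cloud: x500..900
A=np.concatenate([C[n][(S[n]["z_map"]>0)].reshape(-1,3) for n in C])
for n in C:
    P,_=reg(n,*((200,360,230,370) if n=="scene" else (195,320,140,285)),80,260)
    print(n,"upper",len(P),np.percentile(P,[1,99],axis=0).round(0).tolist())
    P,_=reg(n,*((200,360,250,370) if n=="scene" else (195,320,210,285)),6,22)
    r=cv2.minAreaRect(P[:,:2].astype(np.float32));print("foot",len(P),r,np.median(P[:,2]))
d=vision.get_image("wrist");print(d["K"],d["mount"].round(3));cv2.imwrite("pics/w0.png",d["image"][...,::-1])
np.savez("w0.npz",**d)
a=cv2.resize(S["scene"]["image"][180:370,180:400],None,fx=2,fy=2,interpolation=2);b=cv2.resize(S["side"]["image"][130:290,190:410],None,fx=1.8,fy=1.8)
h=max(a.shape[0],b.shape[0]);o=np.zeros((h+0,a.shape[1]+b.shape[1],3),np.uint8);o[:a.shape[0],:a.shape[1]]=a;o[:b.shape[0],a.shape[1]:]=b
cv2.imwrite("pics/crop0.png",cv2.resize(o,None,fx=.94,fy=.94)[...,::-1])
E
```

```text
side bolt 498
head 335 [480.9 -76.1  29.6] [[457.0, -140.0, 4.0], [514.0, -64.0, 47.0]]
stem 46 [ 464.8 -122.4   14.7] [[461.0, -138.0, 6.0], [469.0, -108.0, 22.0]]
scene bolt 477
head 130 [481.4 -83.9  32.9] [[442.0, -119.0, 4.0], [509.0, -68.0, 48.0]]
stem 186 [473.2 -86.6  17.5] [[459.0, -127.0, 4.0], [499.0, -61.0, 33.0]]
side (380, 405, 198, 218) [ 481.  -229.5   13.5] [[462.0, -262.0, 4.0], [502.0, -212.0, 18.0]]
side (312, 358, 278, 305) [477.5  77.5  10.5] [[442.0, 59.0, 4.0], [513.0, 98.0, 15.0]]
side (240, 284, 334, 356) [523.5 238.9  13. ] [[500.0, 226.0, 4.0], [552.0, 247.0, 20.0]]
scene (345, 380, 230, 265) [481.   75.8  10.5] [[444.0, 47.0, 4.0], [516.0, 104.0, 15.0]]
scene (425, 445, 280, 315) [526.6 237.9  13.4] [[503.0, 227.0, 5.0], [553.0, 247.0, 20.0]]
bench side 1.7463806988451438
bench scene 1.5055129280287929
scene upper 4956 [[620.0, -88.0, 84.0], [731.0, 114.0, 233.0]]
foot 5468 ((660.5779418945312, 0.7029876708984375), (238.0682830810547, 282.9231872558594), 26.700912475585938) 13.642483959697074
side upper 3501 [[616.0, -87.0, 83.0], [728.0, 114.0, 233.0]]
foot 3472 ((682.06201171875, 27.718231201171875), (259.6537170410156, 245.78271484375), 28.439302444458008) 14.08917309636638
[[309.70691629   0.         318.58789723]
 [  0.         309.70691629 192.57121709]
 [  0.           0.           1.        ]] [[ 0.00000e+00 -9.57000e-01 -2.90000e-01  7.48490e+01]
 [ 1.00000e+00  1.00000e-03 -1.00000e-03  2.50000e-02]
 [ 1.00000e-03 -2.90000e-01  9.57000e-01 -1.78366e+02]
 [ 0.00000e+00  0.00000e+00  0.00000e+00  1.00000e+00]]
```

View pics/w0.png

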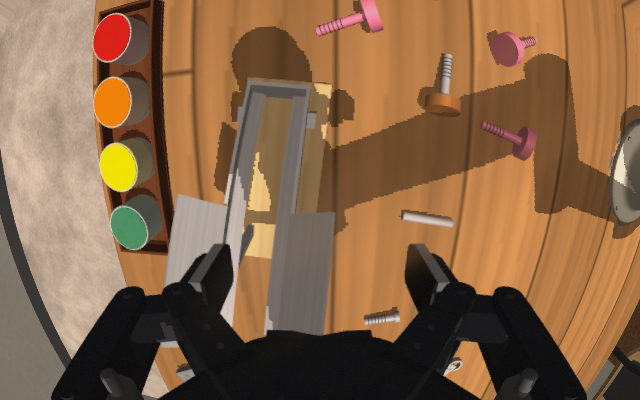

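View pics/crop0.png

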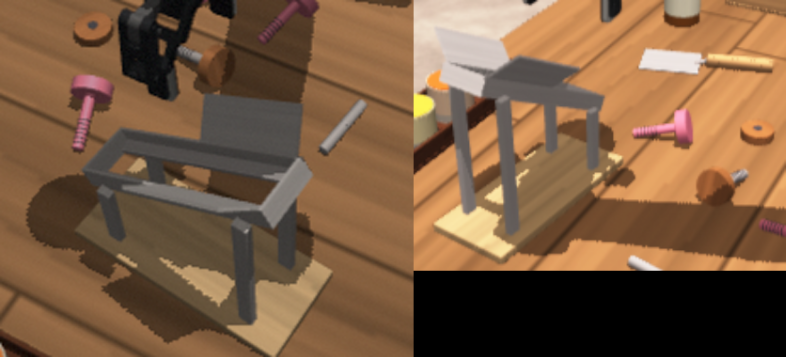

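Wrist picture: the bolt's head is at (443,103) and its stem tip at (446,57). The chute's flared upper mouth is on the near side, towards +y, and the slot runs up the image to the stop at (275,90). The fingers straddle the upper end. Next I fit the bolt and chute models to the depth clouds.

```bash
cat > fit.py <<'E'
from h import *
from scipy.optimize import least_squares
def cyl(P,o,a,h0,h1,r):
    q=P-o;h=q@a;rad=np.linalg.norm(q-np.outer(h,a),axis=1)
    dr=rad-r;dh=np.maximum(h0-h,h-h1)
    return np.where((dr>0)&(dh>0),np.hypot(np.maximum(dr,0),np.maximum(dh,0)),np.maximum(dr,dh))
def bolt_res(p,P):
    x,y,z,yaw,t=p;a=np.array([np.cos(t)*np.cos(yaw),np.cos(t)*np.sin(yaw),np.sin(t)]);o=np.array([x,y,z])
    A=cyl(P,o,a,0,14,22);B=cyl(P,o,a,-60,0,6);return np.where(abs(A)<abs(B),A,B)
def fit_bolt(P,p0):
    for w in(15,8,6):
        m=abs(bolt_res(p0,P))<w
        p0=least_squares(bolt_res,p0,args=(P[m],),loss="soft_l1",f_scale=1.5).x
    r=bolt_res(p0,P[m]);return p0,m.sum(),np.sqrt(np.mean(r**2))
E
python3 - <<'E'
from fit import *
S={n:dict(np.load(n+".npz")) for n in("scene","side")};C={n:cloud(S[n]) for n in S}
for k in("scene","side","both"):
    P=np.concatenate([C[n].reshape(-1,3)[S[n]["z_map"].ravel()>0] for n in C if k in(n,"both")])
    Q=P[(abs(P[:,0]-475)<50)&(P[:,1]>-150)&(P[:,1]<-40)&(P[:,2]>5)&(P[:,2]<55)]
    p,m,r=fit_bolt(Q,np.array([478,-80,21,1.25,.26]));print("bolt",k,p.round(3),m,r.round(2))
    # chute
    Q=P[(P[:,0]>590)&(P[:,0]<760)&(abs(P[:,1]-10)<150)]
    F=Q[(Q[:,2]>11.5)&(Q[:,2]<18)]
    L=Q[(Q[:,2]>75)&(Q[:,2]<250)]
    def res(p):
        x,y,yaw,dz=p;c,s=np.cos(yaw),np.sin(yaw)
        u=c*(L[:,0]-x)+s*(L[:,1]-y);v=-s*(L[:,0]-x)+c*(L[:,1]-y);h=L[:,2]-dz-(140-.577*u)
        av=abs(v)
        d=[abs(h-(av-13)*np.tan(np.radians(12)))*.866+np.maximum(0,av-26)+np.maximum(0,13-av), abs(av-25)+np.maximum(0,h-18)+np.maximum(0,-h), abs(av-26.5)+np.maximum(0,h-18)+np.maximum(0,-h)]
        fl=abs(av-25-(h-15))*.707+np.maximum(0,u)+np.maximum(0,-95-u)+np.maximum(0,15-h); d.append(fl)
        d.append(np.maximum(0,abs(u-95)-2)+np.maximum(0,av-26)+np.maximum(0,h-20))
        d.append(np.maximum(0,abs(u+95)-2)+np.maximum(0,av-26)+np.maximum(0,h-20))
        return np.minimum(np.min(d,0),15)
    s=least_squares(res,[672,12,-1.5,1.5],loss="soft_l1",f_scale=2,x_scale=[1,1,.01,1]);rr=res(s.x)
    print("chute",s.x.round(3),len(L),np.median(rr),np.percentile(rr,80))
    x,y,yaw,dz=s.x;c,sn=np.cos(yaw),np.sin(yaw)
    u=c*(F[:,0]-x)+sn*(F[:,1]-y);v=-sn*(F[:,0]-x)+c*(F[:,1]-y);print("foot ext",np.percentile(u,[2,98]),np.percentile(v,[2,98]))
    u=c*(L[:,0]-x)+sn*(L[:,1]-y);v=-sn*(L[:,0]-x)+c*(L[:,1]-y)
    for a,b in((-95,-50),(-50,-5),(5,90)):
        m=(u>a)&(u<b)&(abs(v)<70);print((a,b),m.sum(),"v",np.percentile(v[m],[1,99]).round(1),"h-rail max",np.percentile(L[m,2]-140+.577*u[m],99).round(1))
    print("u",np.percentile(u,[1,99]).round(1),"mouth",x-50*c,y-50*sn,"stop",x+82*c,y+82*sn)
E
```

```text
bolt scene [ 4.76095e+02 -8.12520e+01  2.28300e+01  1.37700e+00  2.61000e-01] 423 1.14
chute [671.263   2.712  -1.696  -3.005] 4970 2.086561380925512 5.5084902213325595
foot ext [-123.72717391   95.44875326] [-48.09080062  47.08727741]
(-95, -50) 1886 v [-56.  53.] h-rail max 46.9
(-50, -5) 1194 v [-55.8  53.4] h-rail max 47.7
(5, 90) 1056 v [-51.2  38.3] h-rail max 44.1
u [-111.7   90.7] mouth 677.49275698393 52.32292062991829 stop 661.0472184149385 -78.64861926015023
bolt side [ 4.76883e+02 -8.24490e+01  2.31520e+01  1.37600e+00  2.63000e-01] 475 1.17
chute [667.019  -1.211  -1.692  -3.875] 3560 1.9543091737366045 8.088831161683588
foot ext [-128.35624063   92.07579709] [-47.31990416  48.64925594]
(-95, -50) 1390 v [-53.9  54.6] h-rail max 44.8
(-50, -5) 728 v [-54.   55.5] h-rail max 86.1
(5, 90) 416 v [-34.5  35.6] h-rail max 36.9
u [-115.5   85.3] mouth 673.0650924530817 48.422335418918244 stop 657.1038829039272 -82.60911038600288
bolt both [ 4.76349e+02 -8.18330e+01  2.27700e+01  1.37900e+00  2.59000e-01] 898 1.22
chute [ 6.68969e+02 -2.08000e-01 -1.69400e+00 -3.60400e+00] 8530 2.458025453467773 7.052696408898256
foot ext [-126.97938965   92.79483201] [-48.27012596  48.62744701]
(-95, -50) 3184 v [-55.1  54.6] h-rail max 45.2
(-50, -5) 1911 v [-55.2  55.3] h-rail max 46.4
(5, 90) 1486 v [-35.6  36.7] h-rail max 12.5
u [-114.7   87.3] mouth 675.1314338957384 49.41068190261418 stop 658.8637784290901 -81.58307132866943
```

Call:
servo_tool:
  plan:
    - [-0.128,-0.092,0,0,0,-0.024,0.55]
    - [-0.128,-0.092,0,0,0,-0.024,0.55]
    - [-0.128,-0.092,0,0,0,-0.024,0.55]
    - [-0.128,-0.092,0,0,0,-0.024,0.55]
    - [0,0,-0.18,0,0,0,0.55]
    - [0,0,-0.18,0,0,0,0.55]
    - [0,0,0,0,0,0,0.55]
    - [0,0,0,0,0,0,0.55]

```text
clock: 1.15
position: [473.0, -110.5, 88.7]
ee_rot: [-0.636, 0.771, -0.001, 0.001]
contact_force: [0.6, -0.2, 0.3]
gripper_width: 46.7
grasp_force: 0.0
```

```bash
python3 - <<'E'
from fit import *
from scipy.spatial.transform import Rotation as R
s=arm.read_state();d=vision.get_image("wrist");cv2.imwrite("pics/w1.png",d["image"][...,::-1])
print(s["position"],s["ee_rot"],s["gripper_width"],s["contact_force"])
# wrist cloud bolt fit
z=d["z_map"];K=d["K"];v,u=np.mgrid[:400,:640];x=(u-K[0,2])/K[0,0];y=(v-K[1,2])/K[1,1];r=np.hypot(x,y)+1e-9
k=np.tan(r)/r;ok=(z>0)&(r<1.3);P=np.stack([x*k*z,y*k*z,z,np.ones_like(z)],-1)[ok]
T=np.eye(4);T[:3,:3]=R.from_quat(s["ee_rot"]).as_matrix();T[:3,3]=s["position"]
P=(P@(T@d["mount"]).T)[:,:3]
print("bench",np.median(P[(abs(P[:,2])<6)][:,2]))
Q=P[(abs(P[:,0]-475)<30)&(P[:,1]>-150)&(P[:,1]<-45)&(P[:,2]>5)&(P[:,2]<50)]
p,m,rr=fit_bolt(Q,np.array([476,-81,22,1.38,.26]));print(p.round(3),m,rr,len(Q))
# chute overlay
S={n:dict(np.load(n+".npz")) for n in("scene","side")};o=[]
for n,(a,b,c,e) in(("scene",(190,380,210,380)),("side",(190,330,130,290))):
    D=S[n];im=cv2.resize(D["image"],None,fx=3,fy=3,interpolation=2).copy()
    yaw=-1.694
    for de,col in((8,(255,0,0)),(13,(0,255,0)),):
        cx,cy=np.array([669,-.2])+de*np.array([.123,.992])
        def pr(q):
            u,v,h=q;w=np.array([cx+np.cos(yaw)*u-np.sin(yaw)*v,cy+np.sin(yaw)*u+np.cos(yaw)*v,h,1]);c_=D["world_to_cam"]@w;p=D["K"]@c_[:3];return tuple(int(t) for t in 3*p[:2]/p[2]+1)
        L=[[(-115,-50,12),(115,-50,12),(115,50,12),(-115,50,12)],[(-95,-13,195),(95,-13,85),(95,13,85),(-95,13,195)],[(-95,-25,198),(-95,-25,198),(95,-25,88),(95,25,88)]]
        for l in L: cv2.polylines(im,[np.array([pr(q) for q in l])],True,col,1)
    im=im[3*c:3*e,3*a:3*b];o.append(cv2.resize(im,None,fx=.7,fy=.7,interpolation=cv2.INTER_AREA))
h=max(i.shape[0] for i in o);cv2.imwrite("pics/ov.png",np.hstack([np.pad(i,((0,h-i.shape[0]),(0,0),(0,0))) for i in o])[...,::-1])
E
```

```text
[ 473.01334619 -110.45619284   88.74036091] [-6.36448050e-01  7.71318444e-01 -1.06977091e-03  7.69851501e-04] 46.70498575123551 [ 0.57201862 -0.17435193  0.28700561]
bench -0.44561422005693885
[ 4.7720e+02 -8.2888e+01  2.0624e+01  1.3760e+00  2.5700e-01] 2110 0.5429113996190632 2110
```

View pics/ov.png

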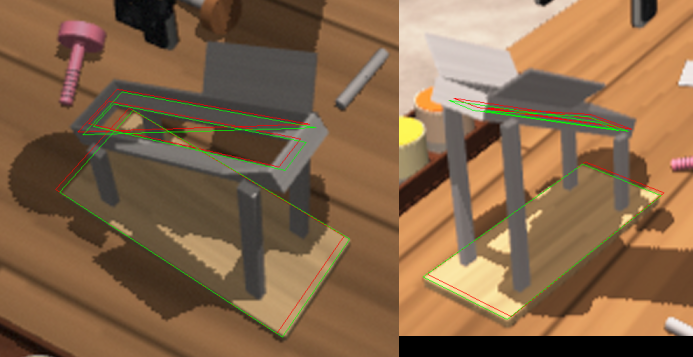

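View pics/w1.png

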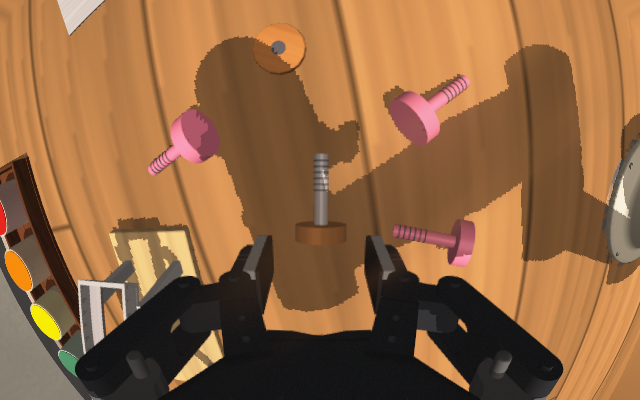

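The green outline (centre 670.6, 12.7) matches the foot and rails in both views. In the wrist view the bolt lies between the fingers with its head at (320,232), and the nearest pink stem at (395,232) is clear. Next I descend and grip.

Call:
servo_tool:
  plan:
    - [-0.004,-0.003,-0.11,0,0,0,0.4]
    - [0,0,-0.11,0,0,0,0.4]
    - [0,0,-0.05,0,0,0,0.4]
    - [0,0,0,0,0,0,0.4]
    - [0,0,0,0,0,0,0]
    - [0,0,0,0,0,0,0]
    - [0,0,0,0,0,0,0]
    - [0,0,0,0,0,0,0]

```text
clock: 2.2
position: [470.4, -111.3, 6.4]
ee_rot: [-0.636, 0.772, -0.0, 0.0]
contact_force: [-0.3, -0.1, -0.2]
gripper_width: -0.2
grasp_force: 0.0
```

```bash
python3 - <<'E'
from h import *
s=arm.read_state();print(s["gripper_width"],s["grasp_force"],s["position"])
d=vision.get_image("wrist");e=vision.get_image("side")
a=d["image"][100:400,120:520];b=cv2.resize(e["image"][170:290,310:470],(400,300))
cv2.imwrite("pics/w2.png",np.hstack([a,b])[...,::-1])
E
```

```text
-0.20024842872539073 0.0 [ 470.35347227 -111.27735984    6.43972997]
```

View pics/w2.png

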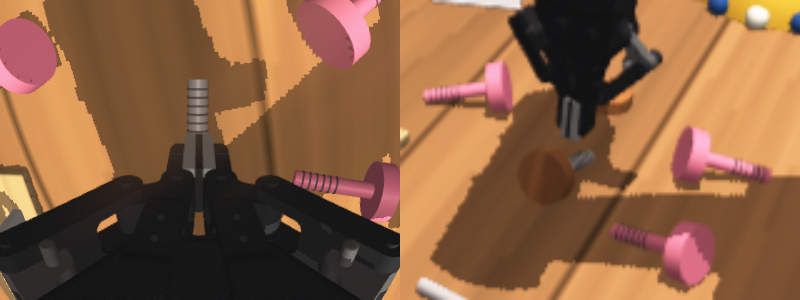

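Side crop: the shut fingertips, at crop (572,135), appear above the stem and not around it, although the reported TCP z is 6 mm. I'll check where the tips really are.

```bash
python3 - <<'E'
from fit import *
from scipy.spatial.transform import Rotation as R
s=arm.read_state();print(s["joints"],s["clock"])
for n in("side","scene"):
    d=vision.get_image(n);P=cloud(d)
    q=d["K"]@(d["world_to_cam"]@np.r_[s["position"],1])[:3];print(n,"TCP px",q[:2]/q[2])
    m=(d["z_map"]>0)&(abs(P[...,0]-475)<50)&(P[...,1]>-160)&(P[...,1]<-40)&(P[...,2]>5)&(P[...,2]<140)
    dark=m&(d["image"].max(-1)<70)&(P[...,2]>8)
    Q=P[dark];lo=Q[Q[:,2]<np.percentile(Q[:,2],5)];print("dark lowest",Q[:,2].min(),lo.mean(0).round(1))
    B=P[m&(P[...,2]<55)];p,c,r=fit_bolt(B,np.array([477,-82,21.5,1.378,.26]));print("bolt",p.round(3),c,r)
    for h in range(10,130,15):
        t=P[m&(abs(P[...,2]-h)<7)];print(h,len(t),t.mean(0).round(0),end="; ")
    print()
E
```

```text
[ 1.04709571e-01  3.84698405e-01 -5.69378863e-01  5.24746989e-06
 -6.16578494e-01 -2.96696087e-01] 2.3
side TCP px [377.50852272 238.97105398]
dark lowest 9.62591663802641 [ 465.8 -103.2   47.5]
bolt [ 4.76812e+02 -8.22270e+01  2.31820e+01  1.37600e+00  2.60000e-01] 473 1.27408663056951
10 113 [473. -86.  12.]; 25 170 [475. -73.  25.]; 40 170 [475. -75.  40.]; 55 77 [ 468. -103.   56.]; 70 96 [ 468. -104.   70.]; 85 95 [ 471. -102.   86.]; 100 249 [ 473. -105.  100.]; 115 238 [ 476. -103.  115.]; 
scene TCP px [281.78233706 211.71256994]
dark lowest 8.272803979945706 [475.5 -91.7  11.8]
bolt [ 4.76156e+02 -8.12290e+01  2.27460e+01  1.37400e+00  2.57000e-01] 445 1.103668187561808
10 117 [476. -97.  12.]; 25 155 [479. -80.  25.]; 40 154 [481. -77.  40.]; 55 55 [ 475. -104.   56.]; 70 58 [ 475. -104.   70.]; 85 57 [ 475. -100.   87.]; 100 159 [ 475. -104.   99.]; 115 167 [470. -99. 115.];
```

```bash
python3 - <<'E'
from fit import *
from scipy.spatial.transform import Rotation as R
s=arm.read_state();d=vision.get_image("wrist")
print(s["clock"],s["position"],s["joint_efforts"],s["contact_force"])
z=d["z_map"];K=d["K"];v,u=np.mgrid[:400,:640];x=(u-K[0,2])/K[0,0];y=(v-K[1,2])/K[1,1];r=np.hypot(x,y)+1e-9
k=np.tan(r)/r;ok=(z>0)&(r<1.3);P0=np.stack([x*k*z,y*k*z,z,np.ones_like(z)],-1)
Pt=P0@d["mount"].T
T=np.eye(4);T[:3,:3]=R.from_quat(s["ee_rot"]).as_matrix();T[:3,3]=s["position"]
P=(Pt@T.T)[...,:3]
Z=P[ok][:,2];h,e=np.histogram(Z,np.arange(-40,140,4));print("z hist peak",e[h.argmax()],h.max())
m=ok&(abs(Pt[...,0])<14)&(abs(Pt[...,1])<25);Q=Pt[m]
hh,e=np.histogram(Q[:,2],np.arange(-120,30,10));print(dict(zip(e.tolist(),hh.tolist())))
near=ok&(z<175)&(abs(Pt[...,1])<20)&(abs(u-320)<25);print("finger tip in tool frame, farthest z",np.sort(Pt[near][:,2])[-8:],Pt[near][np.argsort(Pt[near][:,2])[-4:],:3].round(1))
# initial frames: lowest dark points
for n in("side","scene"):
    D=dict(np.load(n+".npz"));C=cloud(D);m=(D["z_map"]>0)&(abs(C[...,0]-625)<80)&(abs(C[...,1])<20)&(C[...,2]>150)&(C[...,2]<330)&(D["image"].max(-1)<70)
    print(n,np.percentile(C[m][:,2],[0,1,3,10]).round(1),C[m][C[m][:,2]<np.percentile(C[m][:,2],3)].mean(0).round(1))
E
```

```text
2.4 [ 470.16341686 -111.29738346    6.11383553] [ 9.93243520e-04 -3.21391082e+01  1.17366296e+01  2.60729402e+00
 -3.91230105e-04  4.01877401e-06] [ 0.05995456 -0.34761144 -0.28378438]
z hist peak -4 133233
{-120: 1087, -110: 203, -100: 1642, -90: 2179, -80: 930, -70: 615, -60: 568, -50: 434, -40: 2, -30: 0, -20: 264, -10: 272, 0: 2210, 10: 0}
finger tip in tool frame, farthest z [8.69987856 8.70532493 8.83022764 8.83128688 8.97483663 9.01427423
 9.12367528 9.37332472] [[122.2 -11.4   9. ]
 [ 90.3 -10.8   9. ]
 [103.8   7.6   9.1]
 [134.6  -3.7   9.4]]
side [245.3 250.4 256.3 269.8] [643.    1.8 252.1]
scene [150.2 245.4 250.6 259.6] [611.    6.1 222.4]
```

The fingers really end about 40 mm behind the stated TCP. The depth clouds and the empty closing both show this. I'll reopen, go down the missing 40 mm and grip again.

Call:
servo_tool:
  plan:
    - [0,0,0,0,0,0,0.45]
    - [0,0,0,0,0,0,0.45]
    - [0,0,0,0,0,0,0.45]
    - [0.002,0,-0.07,0,0,0,0.45]
    - [0,0,-0.06,0,0,0,0.45]
    - [0,0,0,0,0,0,0.45]
    - [0,0,0,0,0,0,0.45]

```text
clock: 3.32
position: [471.2, -111.3, -32.4]
ee_rot: [-0.636, 0.772, -0.0, 0.0]
contact_force: [0.8, 0.3, -0.1]
gripper_width: 38.1
grasp_force: 0.0
```

Call:
servo_tool:
  plan:
    - [0,0,-0.006,0,0,0,0.2]
    - [0,0,0,0,0,0,0]
    - [0,0,0,0,0,0,0]
    - [0,0,0,0,0,0,0]
    - [0,0,0,0,0,0,0]

```text
clock: 3.95
position: [471.3, -111.3, -34.3]
ee_rot: [-0.636, 0.772, -0.0, 0.0]
contact_force: [-0.2, -0.0, 2.8]
gripper_width: 9.8
grasp_force: 58.7
```

Call:
servo_tool:
  plan:
    - [0,0,0.05,0,0,0,0]
    - [0,0,0.1,0,0,0,0]
    - [0,0,0.15,0,0,0,0]
    - [0,0,0.15,0,0,0,0]
    - [0,0,0,0,0,0,0]
    - [0,0,0,0,0,0,0]

```text
clock: 4.7
position: [469.6, -111.1, 99.4]
ee_rot: [-0.636, 0.772, 0.001, -0.001]
contact_force: [0.1, 0.4, -0.8]
gripper_width: 9.5
grasp_force: 58.6
```

```bash
cat > held.py <<'E'
from fit import *
from scipy.spatial.transform import Rotation as R
def wcloud(d,s):
    z=d["z_map"];K=d["K"];v,u=np.mgrid[:400,:640];x=(u-K[0,2])/K[0,0];y=(v-K[1,2])/K[1,1];r=np.hypot(x,y)+1e-9
    k=np.tan(r)/r;ok=(z>0)&(r<1.3);P=np.stack([x*k*z,y*k*z,z,np.ones_like(z)],-1)@d["mount"].T
    T=np.eye(4);T[:3,:3]=R.from_quat(s["ee_rot"]).as_matrix();T[:3,3]=s["position"];return (P@T.T)[...,:3],ok
def held(g,names=("scene","side","wrist")):
    "fit held bolt; g = guess x,y,z,yaw,tilt"
    s=arm.read_state();print(s["clock"],s["position"].round(1) if hasattr(s["position"],"round") else s["position"],s["ee_rot"],s["gripper_width"],s["grasp_force"]);allP=[]
    for n in names:
        d=vision.get_image(n)
        if n=="wrist":P,ok=wcloud(d,s)
        else:P,ok=cloud(d)-[0,0,1.6],d["z_map"]>0
        ok=ok&(d["image"].max(-1)>60)
        Q=P[ok];Q=Q[abs(bolt_res(g,Q))<12]
        if len(Q)<60:print(n,"few",len(Q));continue
        allP.append(Q[::max(1,len(Q)//500)]);p,m,r=fit_bolt(Q,g);print(n,p.round(3),m,r.round(2))
    p,m,r=fit_bolt(np.concatenate(allP),g);print("all",p.round(3),m,r.round(2));return p
E
python3 - <<'E'
from held import *
s=arm.read_state();h=s["position"][2]+34.3
held(np.array([477.2,-82.7,21+h,1.376,.26]))
d=vision.get_image("side");d2=vision.get_image("wrist")
cv2.imwrite("pics/s3.png",np.hstack([d["image"][130:290,310:470].repeat(2,0).repeat(2,1),d2["image"][80:400,120:520]])[...,::-1])
E
```

```text
4.7 [ 469.6 -111.1   99.4] [-6.35841437e-01  7.71819021e-01  8.43903311e-04 -5.94965160e-04] 9.528741834990013 58.618027567863464
scene [ 4.74396e+02 -8.04000e+01  1.54808e+02  1.35900e+00  2.53000e-01] 138 1.0
side [ 4.74357e+02 -8.22230e+01  1.54263e+02  1.35600e+00  2.47000e-01] 496 1.38
wrist [ 4.75457e+02 -8.26550e+01  1.54011e+02  1.37800e+00  2.56000e-01] 3334 1.19
all [ 4.74850e+02 -8.22320e+01  1.54183e+02  1.38800e+00  2.60000e-01] 1108 1.26
```

View pics/s3.png

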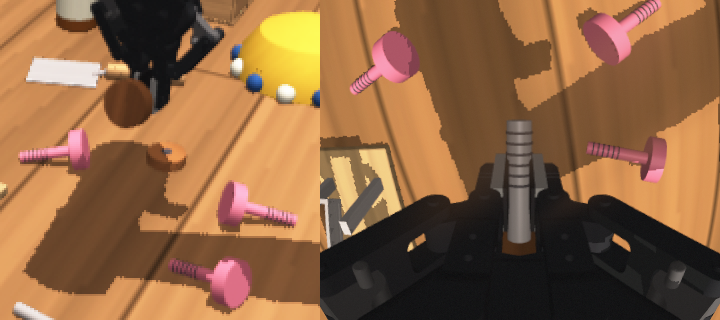

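Side/wrist crop: the bolt is held firmly and its stem is centred between the pads. Next: raise it, carry it over the mouth and tilt it to the slope.

Call:
servo_tool:
  plan:
    - [0,0,0.192,0,0,0,0]
    - [0,0,0.192,0,0,0,0]
    - [0.114,0.089,0,0.022,-0.003,0.006,0]
    - [0.114,0.089,0,0.022,-0.003,0.006,0]
    - [0.114,0.089,0,0.022,-0.003,0.006,0]
    - [0.114,0.089,0,0.022,-0.003,0.006,0]
    - [0.114,0.089,0,0.022,-0.003,0.006,0]
    - [0.114,0.089,0,0.022,-0.003,0.006,0]
    - [0,0,0,0,0,0,0]
    - [0,0,0,0,0,0,0]
    - [0,0,0,0,0,0,0]

```text
clock: 6.32
position: [675.3, 48.4, 215.6]
ee_rot: [-0.658, 0.742, 0.09, 0.097]
contact_force: [-0.1, 0.2, -0.2]
gripper_width: 9.6
grasp_force: 58.7
```

```bash
python3 - <<'E'
from held import *
s=arm.read_state();x,y,z=s["position"]
p=held(np.array([x+1.1,y+13.8,z+60.5,1.4476,.5236]))
c=np.array([670.6,12.7]);e=np.array([np.cos(-1.694),np.sin(-1.694)]);n=np.array([-e[1],e[0]])
print("u",(p[:2]-c)@e,"v",(p[:2]-c)@n,"yaw err",p[3]-1.4476,"tilt",np.degrees(p[4]))
P,ok=None,None
# recheck chute with side/scene/wrist lateral symmetry of flare
for nm in("scene","side","wrist"):
    d=vision.get_image(nm)
    if nm=="wrist":P,ok=wcloud(d,s)
    else:P,ok=cloud(d)-[0,0,1.6],d["z_map"]>0
    Q=P[ok];u=(Q[:,:2]-c)@e;v=(Q[:,:2]-c)@n;h=Q[:,2]-140+.577*u
    f=(u>-90)&(u<-5)&(h>20)&(h<48)&(abs(v)>25)&(abs(v)<62)
    for sg in(1,-1):
        g=f&(v*sg>0);print(nm,sg,g.sum(),"|v|-h med",np.median(abs(v[g])-h[g]) if g.any() else None,"u rng",np.percentile(u[g],[2,98]).round(1) if g.any() else None)
    g=(u>10)&(u<85)&(abs(v)>15)&(abs(v)<23);print("rail h (exp .4-2)",g.sum(),np.median(h[g]) if g.any() else None)
    g=(u>5)&(u<90)&(h>3)&(h<13)&(abs(v)<35);print("wall v",np.percentile(v[g],[5,50,95]) if g.any() else None)
E
```

```text
6.325 [675.3  48.4 215.6] [-0.65760136  0.74160758  0.09010937  0.09725716] 9.577185528063664 58.67815017700195
scene [6.76897e+02 6.32850e+01 2.76421e+02 1.45100e+00 5.24000e-01] 698 0.88
side [6.75420e+02 6.28570e+01 2.77038e+02 1.36900e+00 5.41000e-01] 650 1.63
wrist [6.77352e+02 6.17830e+01 2.76054e+02 1.44700e+00 5.21000e-01] 3059 1.23
all [6.76760e+02 6.29520e+01 2.76661e+02 1.45500e+00 5.21000e-01] 1827 1.2
u -50.6285742794321 v -0.06227423438895219 yaw err 0.007855284513693883 tilt 29.87904505897604
scene 1 242 |v|-h med 5.323313412099267 u rng [-86.8  -6.5]
scene -1 602 |v|-h med 6.236115117119519 u rng [-85.3  -8.8]
rail h (exp .4-2) 674 0.6385773872582936
wall v [-25.71375715 -24.32238503  28.72462301]
side 1 515 |v|-h med 4.410229515432228 u rng [-84.6  -7.7]
side -1 408 |v|-h med 8.530395707134941 u rng [-84.7  -6.6]
rail h (exp .4-2) 155 -101.80601148135135
wall v [-28.75031305 -27.07788161  25.05518755]
wrist 1 4869 |v|-h med 5.519407749597676 u rng [-77.2  -6.5]
wrist -1 4800 |v|-h med 4.707105012587517 u rng [-77.   -6.4]
rail h (exp .4-2) 5399 189.862698934981
wall v [-24.41291794 -22.71742809  26.28356882]
```

Call:
servo_tool:
  plan:
    - [0,0,-0.08,0,0,0,0]
    - [0,0,-0.08,0,0,0,0]
    - [0,0,-0.06,0,0,0,0]
    - [0,0,-0.02,0,0,0,0]
    - [0,0,0,0,0,0,0]
    - [0,0,0,0,0,0,0]
    - [0,0,0,0,0,0,0]

```text
clock: 7.5
position: [676.5, 49.0, 144.5]
ee_rot: [-0.658, 0.741, 0.09, 0.098]
contact_force: [-0.7, -0.6, -0.0]
gripper_width: 9.6
grasp_force: 58.7
```

```bash
python3 - <<'E'
from held import *
p=held(np.array([676.8,62.5,204,1.4476,.5236]),("scene","side"))
d=vision.get_image("side");e=vision.get_image("scene")
cv2.imwrite("pics/rel.png",np.hstack([cv2.resize(d["image"][100:260,180:340],(400,400)),cv2.resize(e["image"][180:340,200:360],(400,400))])[...,::-1])
E
```

```text
7.5 [676.5  49.  144.5] [-0.65782025  0.74134142  0.0896025   0.09826907] 9.602716881986822 58.68780791759491
scene [6.77830e+02 6.36990e+01 2.05417e+02 1.46300e+00 5.30000e-01] 539 0.84
side [6.77571e+02 6.28610e+01 2.05853e+02 1.44300e+00 5.08000e-01] 481 1.21
all [6.77618e+02 6.34040e+01 2.05459e+02 1.46200e+00 5.21000e-01] 1016 1.01
```

View pics/rel.png

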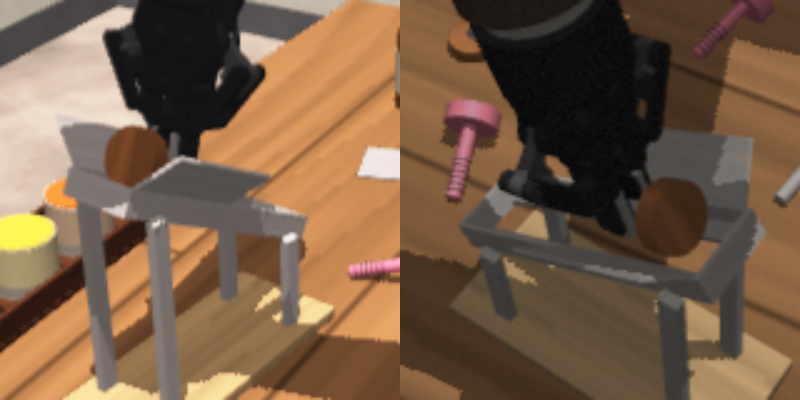

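Side/scene crop: the head sits centred in the mouth, with the stem downhill and the fingers clear of the flares. Release and withdraw upwards.

Call:
servo_tool:
  plan:
    - [0,0,0,0,0,0,0.35]
    - [0,0,0.03,0,0,0,0.4]
    - [0,0,0.15,0,0,0,0.4]
    - [0,0,0.2,0,0,0,0.4]
    - [0,0,0.1,0,0,0,0.4]
    - [0,0,0,0,0,0,0.4]
    - [0,0,0,0,0,0,0.4]
    - [0,0,0,0,0,0,0.4]
    - [0,0,0,0,0,0,0.4]
    - [0,0,0,0,0,0,0.4]

```text
clock: 8.95
position: [675.9, 48.9, 286.9]
ee_rot: [-0.658, 0.742, 0.09, 0.097]
contact_force: [0.4, -1.1, -0.1]
gripper_width: 34.1
grasp_force: 0.0
```

```bash
python3 - <<'E'
from held import *
c=np.array([670.6,12.7]);e=np.array([np.cos(-1.694),np.sin(-1.694)])
st=c+82*e;print("stop",st)
p=held(np.array([*st,93,1.4476,np.radians(75)]),("scene","side"));print("dist",np.hypot(*(p[:2]-st)),p[2]-93,np.degrees(p[4]))
d=vision.get_image("side");f=vision.get_image("scene")
cv2.imwrite("pics/end.png",np.hstack([cv2.resize(d["image"][100:290,180:370],(400,400)),cv2.resize(f["image"][180:370,190:380],(400,400))])[...,::-1])
E
```

```text
stop [660.5228378  -68.67844188]
8.95 [675.9  48.9 286.9] [-0.65767126  0.7415349   0.09038123  0.09708625] 34.144503792828836 0.0
scene [666.794 -66.729  99.573   1.476   1.791] 461 2.02
side [654.282 -66.591  99.137  -8.834   1.102] 243 2.42
all [657.822 -62.242 100.457   1.357   1.796] 643 2.06
dist 6.979761369716542 7.457154802034239 102.8995390558024
```

View pics/end.png

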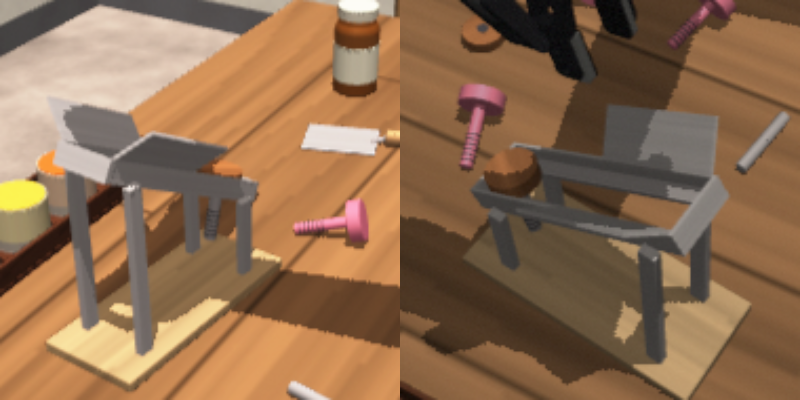

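The bolt hangs stem down by its head at the lower end, at side crop (222,170) and scene crop (512,170). I'll let it settle, check it is at rest, and hand in.

Call:
servo_tool:
  plan:
    - [0,0,0,0,0,0,0.4]
    - [0,0,0,0,0,0,0.4]
    - [0,0,0,0,0,0,0.4]
    - [0,0,0,0,0,0,0.4]
    - [0,0,0,0,0,0,0.4]
    - [0,0,0,0,0,0,0.4]
    - [0,0,0,0,0,0,0.4]
    - [0,0,0,0,0,0,0.4]

```text
clock: 10.15
position: [676.0, 49.0, 287.5]
ee_rot: [-0.658, 0.741, 0.09, 0.098]
contact_force: [-0.7, -0.7, 0.1]
gripper_width: 34.1
grasp_force: 0.0
```

```bash
python3 - <<'E'
from held import *
def head():
    o=[]
    for n,(a,b,c,e) in(("scene",(225,265,240,280)),("side",(265,300,170,225))):
        d=vision.get_image(n);P=cloud(d)[c:e,a:b]-[0,0,1.6];h=cv2.cvtColor(d["image"],cv2.COLOR_RGB2HSV)[c:e,a:b]
        m=(h[...,1]>100)&(P[...,2]>70)&(P[...,2]<135);Q=P[m];o+=[*np.median(Q,0),*np.percentile(Q[:,2],[2,98]),len(Q)]
    return np.round(o,1)
a=head()
for _ in range(3): b=head()
print(a);print(b);print(arm.read_state()["clock"])
if abs(a-b)[[0,1,2,6,7,8]].max()<1.5: print(arm.job_done())
E
```

```text
[665.6 -63.4 113.5 105.8 118.8 498.  660.  -67.7 113.8 108.  119.3 126. ]
[665.4 -63.7 113.6 106.  118.8 500.  660.2 -67.4 113.8 109.1 119.1 125. ]
10.55
the job is handed in; nothing more can be done
None
```

The wooden-headed bolt hangs stem down by its head at rest against the chute's lower stop, the rod and short screw were not touched, and the job was handed in at about 10.6 s.

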